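# Set a tube to the flip stop for its end weld

### The arm

A 7-joint arm with a two-finger parallel gripper is mounted at the origin on the work surface. World frame = base frame: x ahead of the robot, y to its left, z up, the work surface at z = 0. Lengths are in m, angles in degrees, forces in N, time in s.
With the tool pointing down it reaches from about 0.425 to 0.875 m from the base axis. Payload 4.7 kg.
Tool frame: the origin (TCP) lies midway between the tips of the shut fingers; the grasp point (between the pads) lies 19 mm behind it (env.grip_depth is the distance from the TCP to the grasp point, in m); z points along the fingers, y is the line along which they close (so a half turn about z gives the same grasp; the last joint's range is limited). The gripper opens to 87 mm and grips with 3 to 60 N. Pads are 19 mm wide; open, the fingers measure 117 mm over their backs; the gripper's body (75 mm by 190 mm) begins 51 mm behind the grasp point.
Start: joints at [72.084, 18.392, -4.016, 83.108, 1.295, 78.541, -3.26], TCP at [0.209, -0.616, 0.195] pointing down, gripper open.
Joint ranges: [-163.93, 163.93], [-17.29, 119.83], [-79.2, 71.16], [3.27, 140.29], [-89.18, 269.18], [5.43, 117.66], [-154.24, 154.24]. Speed limits (degrees/s): [147.25, 147.25, 180, 180, 180, 180, 180].

### API

Orientations are given as [roll, pitch, yaw] about the fixed x, y, z axes, in that order (R = Rz(yaw) Ry(pitch) Rx(roll)).
In Python, from cell import get_obs, optics, env, nets gives the robot as it stands.
- The arm moves only by the shell command python3 -m creep 'ROWS' [FORCE]. ROWS is JSON, a list of rows, each an object of numbers: "wx", "wy", "wz": the turn, a rotation vector about the tool's x, y, z in degrees; "tx", "ty", "tz": the shift along the tool's x, y, z in mm; "gripper": the opening, from -1 (shut) to 1 (fully open). A call has 1 to 5 rows; each row is the pose to reach, as a shift and turn from the pose commanded when the call began, along the tool's axes at that moment; what a row does not reach only later rows make up. A row lasts 1/12 s, in which the tool goes at most 41.7 mm and 7.16 degrees, less where a joint would pass 70% of its speed; a pose out of reach is approached as far as the arm can. A call with a gripper value outside its range is refused whole. The fingers move at their own pace and stop on an object; FORCE is the grip in N (left out, the last holds). Time passes only in rows, so rows that repeat a pose let the fingers close. It gives the time, the measured TCP pose, the force, the opening and the grip force at its end, in the units of the state.
- get_obs(): the state, without advancing time (a new reading comes with each control period).
- optics.read_camera(name): name is "scene" or "side" or "wrist"; returns (picture, depth): 480x640x3 uint8, red, green, blue; 480x640 float32, m along the optical axis (not along the pixel's ray), 0 where there is no reading.
- optics.camera_info(name): a dict with "fovy" (degrees; the focal length in pixels is half the picture's height over the tangent of half this angle, whatever the lens; pixels are square), "cx", "cy" (the principal point, pixels), "k1" (the pictures are not rectified: a ray, as slopes to the right and down, at radius r is drawn at 1 + k1 r^2 times it, then the intrinsics apply), "R" (3x3) and "t" (3): a world point X has camera coordinates R X + t; the wrist camera has in their place "tool_from_camera" (4x4, takes a point from camera to tool coordinates, whose origin is the TCP and whose axes are the flange's). Camera axes: x right, y down, z forward; pixel columns grow to the right and rows downward; lengths in m; the calibration is good to about 2 mm. A picture is of the moment at which its call begins: read the wrist's pose just before it. camera_info takes no time and is no camera call.
- env.sign_off(): hands the job in; it is judged then, once.
Trained networks look in the newest picture that a camera, given by its name, has taken for a name from the list of things; names that differ only in an ending like _2 or _b are one class to them, and where a whole thing is asked for, a point or a joint stands for the part that bears it (a point fixed in the world has none). Each returns a list of dicts, best first, with "confidence" (0 to 1); they miss things now and then, are a little off and sometimes report something else, mostly with a low value. They report only what shows in the picture. A call takes as long as a camera call. They do not tell look-alikes from the thing itself.
- nets.look_for(query, camera): "point" ([x, y, z] in m, in world coordinates, good to about 4 mm: the middle of the surface that is visible of it).
- nets.place_of(query, camera): "point" ([x, y, z] in m, in world coordinates, good to about 4 mm: a listed point, or the origin of a listed thing).
The state is a dict: "time_s": time; "qpos": joint angles; "joint_velocities": joint speeds; "effort": joint torques, N m; "tool_pos": TCP position; "tool_rot": TCP orientation; "force": force on the tool from outside, world axes, zero at the start; "wrist_torque": the same for the moment, N m; "grip_width": finger opening in m; "grasp_force": force on a finger pad.
Only numpy, scipy, OpenCV 4.12 (cv2) and the standard library are available. Lean on these libraries where they do the work, as an engineer would, in place of code of your own. Each camera call takes 0.05 s, during which the arm holds its last target. There are 200 camera calls.

### The job

Set the tube for its end weld: tip the raised, spring-loaded stop arm over until it snaps down across the tube's path, slide the tube along its V-supports until its end presses firmly on the arm for a moment, then throw the hand lever so the arm snaps back up clear of the torch, leaving the tube where the stop set it. The stop stands on a lightly holding magnetic foot, so feel for contact and never push it off its setting, and do not disturb the other things on the table.

Things in the scene. Friction and masses are not known exactly. Their poses are not given: they have to be found in the camera images.
- bed: Fixed steel base plate carrying two dark V-supports, 24 mm thick, at x = -45 and +45 mm, tops 58 mm above the table, 66 mm wide. Origin on the table under the tube's axis, midway between the supports. x runs along the tube towards the stop, z up. The plate covers x -140 to 90, y -40 to 40 mm and is 10 mm thick.
- tube: Steel tube lying in the V-supports, ends closed flush by plugs; diameter 42.4, length 200 mm, 0.35 to 0.65 kg, slides with 3 to 8 N. Origin at its middle on its axis, 62 mm above the table; x points along it to the stop, so its rear end is at x = -100 mm. At first its front end is 16 to 82 mm short of the arm's face. Like tubes in the rack at the table's far edge are spare stock.
- tube_front (a point): Centre of the tube's front end face, the end towards the stop (x = +100 mm on the tube).
- stop: Foot of the flip stop, aluminium, x -13 to 97, y 30 to 105, 10 mm high. Origin on the table under the tube's axis; x along the tube, away from it; y towards the hinge; z up. The arm and its bearing block are set along x by a screw: with its unknown setting s (-6 to +6 mm) the arm's tube-side face, where the tube is home, lies at x = s. Magnets hold the foot: over about 12 N sideways slides it; it cannot tip.
- stop_hinge (a point): Point of the hinge line, which runs parallel to the foot's x, at x = 0, y = 60, z = 62 mm in the foot's frame; fixed to the foot, axes as its own. The bearing block below the line covers x 16+s to 46+s, y 43 to 77 mm, up to 80 mm high. The arm is on the shaft's end towards the tube, the hand lever on its other end.
- stop_arm (a joint): Swing of the stop arm, rad: 0 = raised, leaning 19 degrees past upright to the stop's +y (so it starts); 1.9 = down, level across the tube's path, pointing to -y. An over-centre spring snaps it to the nearer rest: snap point at about half way, 0.85 to 1.0; it takes up to 0.27 N m to leave a rest, less towards the snap point. Arm and lever turn together and after the snap run away from what pushed them.
- bar_end (a point): Where the middle of the arm's free end is when raised and s = 0: x 4, y 91, z 152 mm from the foot's origin (fixed to the foot, does not swing). The arm is a steel bar, x s to s+8 mm, 30 mm wide, reaching 95 mm from the hinge line, its middle line through it. Tip it down by pushing its +y side near the free end to -y; nothing stands beside it above 95 mm.
- knob_up (a point): Where the centre of the hand lever's 20 mm black ball is when the arm is down and s = 0: x 61, y 29, z 147 mm from the foot's origin (fixed to the foot, does not swing). The lever is an 8 mm rod at x = 61+s mm, 90 mm from the hinge line to the ball; with the arm down it leans 20 degrees to -y. Pushing it near the ball to +y raises the arm. With the arm raised it lies level to +y.
- wirebrush: Bystander: hand wire brush, wooden, 200 mm long, lying beyond the bed. Origin under its middle.
- magsquare: Bystander: red flat arrow-shaped welding magnet, about 95 x 95 x 14 mm, lying on the robot's side of the bed. Origin under the middle of its long leg.
- tablebolt: Bystander: steel table bolt standing on its 35 mm head, 56 mm tall, close to the bed on its -y side. Origin under its centre.
- nozzle: Bystander: copper torch nozzle standing upright, diameter 25 mm, 70 mm tall, close to the bed on its +y side. Origin under its centre.
- spraycan: Bystander: black spray can, diameter 65 mm, 190 mm tall. Origin under its centre.
- hammer: Bystander: hammer with a wooden handle, 270 mm long, lying. Origin under its middle.
- fclamp: Bystander: screw clamp, 250 x 110 x 24 mm, lying. Origin under the middle of its bar.
Mind the look-alikes: they are no part of the job. Leave any brown look-alike of the stop alone.

How it is judged (in metres and radians):
On the way, in this order (a step that is already met when the one before it is completed fails the run):
1. the stop arm has snapped down across the tube's path (value of joint stop_arm above 1.82 rad), for 0.2 s.
2. the tube's front end is pressed on the lowered arm with at least 4 N (value of joint stop_arm above 1.82 rad and contact force between tube and stop above 4 N), for 0.3 s.
At the end, for the whole second after the job is handed in: The stop arm is up again (under 0.08 rad); the tube rests in both V-supports, its front end within 1.5 mm of the plane of the arm's tube-side face (bar centre 102.5 to 105.5 mm ahead of the tube's middle); the stop's foot is within 1 mm of where it first stood (value of joint stop_arm below 0.08 rad and x of stop_arm_c0 in the frame of tube between 0.1025 and 0.1055 m and y of tube_front in the frame of stop between -0.008 and 0.008 m and height (world z) of tube_front between 0.057 and 0.067 m and angle between the x axis of tube and the x axis of bed, either way round below 0.04 rad and distance of stop from where it was at the start of the episode below 0.001 m and linear speed of tube below 0.01 m/s); the robot touches nothing.
It fails at once if the stop's foot pushed more than 1 mm off its setting (distance of stop from where it was at the start of the episode above 0.001 m).
It fails at once if a bystander moved more than 20 mm (distance of any of wirebrush, magsquare, tablebolt, nozzle, spraycan, hammer, fclamp from where it was at the start of the episode above 0.02 m).
It also fails if it takes over 70 s, if anything falls off the work surface, if the arm or the gripper's body presses on something with over 40 N, if the wrist force passes 120 N, or if a joint passes its speed limit or range.

## Working session

There is one attempt and no reset: what is moved stays moved. The work goes in short steps, Python scripts to look and compute and a shell command to move; the robot and the scene stay as the last step left them, time stands still between calls to the robot, and variables do not carry over. Pictures are saved under pics/ and viewed, at most 10 in all, crops included, and the job is handed in when it is done.

```bash
ls; mkdir -p pics; python3 - <<'E'
from cell import get_obs, optics, env, nets
import cv2
o=get_obs();print(o['time_s'],o['tool_pos'],o['tool_rot'],o['force'])
for c in ("scene","side"):
    p,d=optics.read_camera(c);cv2.imwrite(f"pics/{c}0.png",p[:,:,::-1])
    for q in ["bed","tube","tube_front","stop","stop_hinge","bar_end","knob_up","tablebolt","nozzle","spraycan","magsquare","wirebrush"]:
        for r in nets.place_of(q,c)[:3]: print(c,q,[round(v,4) for v in r['point']],round(r['confidence'],2))
E
```

```text
pics
0.0 [ 0.2084125  -0.61504209  0.19416889] [-1.79891025e+02  6.00737117e-03  1.87276634e+01] [ 0.45000641 -0.56952847  0.71937316]
scene bed [0.6305, 0.0998, -0.0022] 0.7
scene bed [0.549, 0.032, 0.0023] 0.69
scene tube [0.5512, 0.0044, 0.0648] 0.77
scene tube_front [0.5457, 0.1072, 0.0607] 0.62
scene stop [0.7865, 0.1675, 0.0003] 0.92
scene stop [0.4348, -0.3759, -0.002] 0.87
scene stop [0.3065, 0.2145, 0.0036] 0.85
scene stop_hinge [0.7242, 0.1789, 0.0645] 0.96
scene stop_hinge [0.3803, -0.3646, 0.065] 0.92
scene stop_hinge [0.2458, 0.2179, 0.0586] 0.9
scene bar_end [0.3437, -0.3578, 0.1516] 0.93
scene bar_end [0.4512, 0.1567, 0.1506] 0.75
scene bar_end [0.6973, 0.1874, 0.1539] 0.67
scene knob_up [0.5068, 0.2188, 0.1499] 0.96
scene knob_up [0.7637, 0.2341, 0.1464] 0.92
scene knob_up [0.4163, -0.3064, 0.148] 0.89
scene tablebolt [0.6272, 0.0974, -0.0007] 0.66
scene nozzle [0.455, 0.0273, -0.0014] 0.68
scene spraycan [0.3454, 0.4146, 0.0024] 0.8
scene wirebrush [0.6901, -0.0085, -0.003] 0.66
side bed [0.5573, 0.0289, -0.0029] 0.71
side tube [0.5532, 0.0101, 0.0607] 0.81
side tube
[... 212 characters left out ...]
p [0.4323, -0.3714, 0.0032] 0.66
side stop_hinge [0.3725, -0.3601, 0.0633] 0.84
side stop_hinge [0.2474, 0.2172, 0.0628] 0.75
side stop_hinge [0.7267, 0.1817, 0.0637] 0.74
side bar_end [0.3447, -0.352, 0.1549] 0.98
side bar_end [0.6911, 0.1887, 0.1521] 0.95
side bar_end [0.2183, 0.2206, 0.1503] 0.89
side knob_up [0.2791, 0.2754, 0.147] 0.76
side tablebolt [0.6292, 0.097, -0.0043] 0.74
side nozzle [0.4533, 0.0184, -0.0045] 0.55
side spraycan [0.3446, 0.4159, -0.0012] 0.81
side spraycan [0.5518, 0.0085, 0.0597] 0.21
side magsquare [0.4488, -0.0861, -0.0011] 0.71
side magsquare [0.4497, 0.1525, 0.1525] 0.4
side magsquare [0.4804, 0.154, 0.0609] 0.31
side wirebrush [0.6957, -0.0055, 0.0016] 0.58
```

View pics/scene0.png

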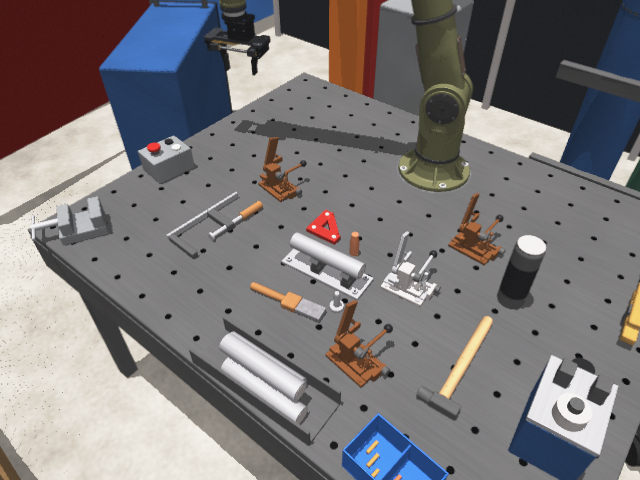

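View pics/side0.png

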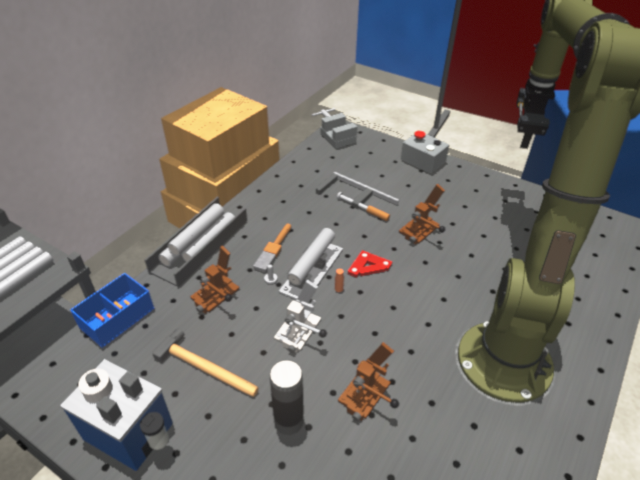

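The scene picture shows the only aluminium stop at (410,275), just in front of the tube at (330,255). The three brown ones are look-alikes. The side picture agrees, with the stop at (300,325) and the tube at (312,255). Next I'll refine the geometry from depth.

```bash
cat > h.py <<'E'
from cell import get_obs, optics, env, nets
import cv2, numpy as np
def cloud(c):
    o=get_obs();p,d=optics.read_camera(c);i=optics.camera_info(c)
    f=240/np.tan(np.radians(i['fovy']/2));K=np.array([[f,0,i['cx']],[0,f,i['cy']],[0,0,1.]])
    v,u=np.nonzero(d>0)
    n=cv2.undistortPoints(np.stack([u,v],1).astype(np.float64)[:,None],K,np.array([i['k1'],0,0,0.]))[:,0]
    z=d[v,u];X=np.c_[n*z[:,None],z]
    return (X-np.array(i['t']))@np.array(i['R']),p[v,u]
E
python3 - <<'E'
from h import *
np.set_printoptions(precision=4,suppress=True)
for c in ("scene","side"):
    X,_=cloud(c)
    m=(abs(X[:,0]-.55)<.05)&(X[:,1]>-.12)&(X[:,1]<.135)&(X[:,2]>.064)&(X[:,2]<.095)
    T=X[m]; top=T[T[:,2]>.074]
    a=np.polyfit(top[:,1],top[:,0],1)
    print(c,len(T),"ymin/max",np.percentile(T[:,1],[0,1,99,100]),"zmax",np.percentile(T[:,2],98),"axis x=",a)
    # arm
    m=(X[:,0]>.42)&(X[:,0]<.50)&(X[:,1]>.13)&(X[:,1]<.19)&(X[:,2]>.1)&(X[:,2]<.17); A=X[m]
    print(" arm",len(A),A.min(0),A.max(0),np.median(A,0))
    m=(X[:,0]>.3)&(X[:,0]<.48)&(X[:,1]>.19)&(X[:,1]<.26)&(X[:,2]>.04)&(X[:,2]<.13); A=X[m]
    print(" lever",len(A),A.min(0),A.max(0),np.median(A,0))
    m=(X[:,0]>.4)&(X[:,0]<.56)&(X[:,1]>.11)&(X[:,1]<.29)&(X[:,2]>.004)&(X[:,2]<.014); A=X[m]
    print(" foot",len(A),cv2.minAreaRect((A[:,:2]*1000).astype(np.float32)))
E
```

```text
scene 1147 ymin/max [-0.0918 -0.0884  0.1081  0.1112] zmax 0.08635375016189262 axis x= [-0.0885  0.558 ]
 arm 165 [0.4359 0.1574 0.1002] [0.4844 0.1698 0.1609] [0.466  0.1658 0.1315]
 lever 289 [0.3782 0.1901 0.0406] [0.4799 0.2421 0.0863] [0.4635 0.2182 0.07  ]
 foot 635 ((480.04248046875, 199.89697265625), (159.4474334716797, 179.9813995361328), 0.15401796996593475)
side 877 ymin/max [-0.0972 -0.0914  0.1064  0.109 ] zmax 0.08747463537094961 axis x= [-0.086   0.5474]
 arm 202 [0.4345 0.1535 0.1001] [0.4774 0.169  0.162 ] [0.4558 0.1642 0.1321]
 lever 372 [0.3744 0.19   0.0402] [0.48   0.2421 0.0861] [0.4588 0.2151 0.0689]
 foot 628 ((479.78814697265625, 199.21783447265625), (159.18687438964844, 178.45632934570312), 0.1208401694893837)
```

```bash
cat > go.py <<'E'
import sys; from h import *
from scipy.spatial.transform import Rotation as R
o=get_obs();P=np.array(o['tool_pos']);Q=R.from_euler('xyz',o['tool_rot'],degrees=True)
a=[float(v) for v in sys.argv[1:]]; G=R.from_euler('xyz',[180,0,a[3]],degrees=True)
for k in range(0,len(a)//4*4,4):
    print("t",np.round(Q.inv().apply(np.array(a[k:k+3])-P)*1000,1),"w",np.round((Q.inv()*R.from_euler('xyz',[180,0,a[k+3]],degrees=True)).as_rotvec(degrees=True),2))
E
python3 go.py .36 -.45 .27 5 .52 -.33 .27 5
```

```text
t [ 196.5 -108.3  -74.7] w [ 0.    0.   13.72]
t [ 386.6 -170.6  -74.7] w [ 0.    0.   13.72]
```

```bash
python3 -m creep '[{"tx":35,"ty":-16,"tz":-15,"wz":4,"gripper":-1},{"tx":70,"ty":-32,"tz":-30,"wz":8,"gripper":-1},{"tx":105,"ty":-48,"tz":-45,"wz":12,"gripper":-1},{"tx":140,"ty":-63,"tz":-60,"wz":13.7,"gripper":-1},{"tx":170,"ty":-80,"tz":-70,"wz":13.7,"gripper":-1}]' 20; python3 go.py .52 -.30 .27 5 .55 -.1 .27 5
```

```text
t [ 396.2 -199.   -74.7] w [ 0.    0.   13.72]
t [ 488.8 -378.7  -74.7] w [ 0.    0.   13.72]validation failed for argument at $[0]...
```

```bash
python3 -m creep '[{"tx":37,"ty":-10,"wz":0},{"tx":74,"ty":-20},{"tx":110,"ty":-35},{"tx":135,"ty":-65},{"tx":150,"ty":-100}]'; python3 go.py .55 -.1 .27 5 .41 .158 .25 5
```

```text
t [ 488.8 -378.7  -74.7] w [ 0.    0.   13.72]
t [ 439.1 -668.   -54.8] w [ 0.    0.   13.72]validation failed for argument at $[0]...
```

```bash
python3 -m creep '[{"wx":0,"wy":0,"wz":4,"tx":35,"ty":-16,"tz":-15,"gripper":-1},{"wx":0,"wy":0,"wz":8,"tx":70,"ty":-32,"tz":-30,"gripper":-1},{"wx":0,"wy":0,"wz":12,"tx":105,"ty":-48,"tz":-45,"gripper":-1},{"wx":0,"wy":0,"wz":13.7,"tx":140,"ty":-63,"tz":-60,"gripper":-1},{"wx":0,"wy":0,"wz":13.7,"tx":170,"ty":-80,"tz":-70,"gripper":-1}]' 20; python3 go.py .52 -.30 .27 5 .55 -.1 .27 5
```

```text
time_s: 1.82
tool_pos: [0.3465, -0.4838, 0.267]
tool_rot: [179.9, -0.1, 5.0]
force: [1.2, -1.0, 0.0]
grip_width: 0.0614
grasp_force: 0.0
t [ 188.9 -167.9   -2.9] w [ 0.1  -0.11  0.03]
t [ 236.3 -364.5   -3.2] w [ 0.1  -0.11  0.03]
```

```bash
python3 -m creep '[{"wx":0,"wy":0,"wz":0,"tx":30,"ty":-25,"tz":0,"gripper":-1},{"wx":0,"wy":0,"wz":0,"tx":60,"ty":-50,"tz":0,"gripper":-1},{"wx":0,"wy":0,"wz":0,"tx":90,"ty":-75,"tz":0,"gripper":-1},{"wx":0,"wy":0,"wz":0,"tx":120,"ty":-100,"tz":0,"gripper":-1},{"wx":0,"wy":0,"wz":0,"tx":145,"ty":-130,"tz":0,"gripper":-1}]'
python3 -m creep '[{"wx":0,"wy":0,"wz":0,"tx":10,"ty":-38,"tz":0,"gripper":-1},{"wx":0,"wy":0,"wz":0,"tx":10,"ty":-77,"tz":0,"gripper":-1},{"wx":0,"wy":0,"wz":0,"tx":5,"ty":-115,"tz":0,"gripper":-1},{"wx":0,"wy":0,"wz":0,"tx":0,"ty":-154,"tz":0,"gripper":-1},{"wx":0,"wy":0,"wz":0,"tx":-10,"ty":-190,"tz":0,"gripper":-1}]'
 python3 go.py .41 .157 .25 5
```

```text
time_s: 2.23
tool_pos: [0.4786, -0.3419, 0.2653]
tool_rot: [180.0, -0.0, 5.0]
force: [0.8, -0.9, 0.5]
grip_width: 0.0284
grasp_force: 0.0
time_s: 2.65
tool_pos: [0.4505, -0.1519, 0.2652]
tool_rot: [-180.0, -0.0, 5.1]
force: [0.3, 0.9, 0.4]
grip_width: 0.0019
grasp_force: 0.0
t [ -12.7 -311.3   15.2] w [-0.01 -0.03  0.13]
```

```bash
python3 -m creep '[{"wx":0,"wy":0,"wz":0,"tx":0,"ty":-38,"tz":0,"gripper":-1},{"wx":0,"wy":0,"wz":0,"tx":0,"ty":-77,"tz":0,"gripper":-1},{"wx":0,"wy":0,"wz":0,"tx":0,"ty":-115,"tz":0,"gripper":-1},{"wx":0,"wy":0,"wz":0,"tx":0,"ty":-154,"tz":0,"gripper":-1},{"wx":0,"wy":0,"wz":0,"tx":-10,"ty":-190,"tz":0,"gripper":-1}]'
python3 -m creep '[{"wx":0,"wy":0,"wz":0,"tx":-5,"ty":-30,"tz":0,"gripper":-1},{"wx":0,"wy":0,"wz":0,"tx":-10,"ty":-60,"tz":0,"gripper":-1},{"wx":0,"wy":0,"wz":0,"tx":-10,"ty":-90,"tz":0,"gripper":-1},{"wx":0,"wy":0,"wz":0,"tx":-10,"ty":-90,"tz":0,"gripper":-1},{"wx":0,"wy":0,"wz":0,"tx":-10,"ty":-90,"tz":0,"gripper":-1}]'
 python3 go.py .41 .157 .25 5; python3 - <<'E'
from h import *
p,d=optics.read_camera("wrist");cv2.imwrite("pics/w1.png",p[:,:,::-1])
p,d=optics.read_camera("side");cv2.imwrite("pics/s1.png",cv2.resize(p[150:400,180:460,::-1],None,fx=2,fy=2))
E
```

```text
time_s: 3.07
tool_pos: [0.4241, 0.0363, 0.2654]
tool_rot: [-180.0, -0.1, 5.1]
force: [1.3, -0.1, 0.8]
grip_width: -0.0
grasp_force: 0.0
time_s: 3.48
tool_pos: [0.4057, 0.1241, 0.2656]
tool_rot: [179.9, -0.1, 5.3]
force: [0.2, -1.2, -0.4]
grip_width: 0.0005
grasp_force: 0.0
t [  7.3 -32.4  15.6] w [ 0.07 -0.06  0.27]
```

View pics/w1.png

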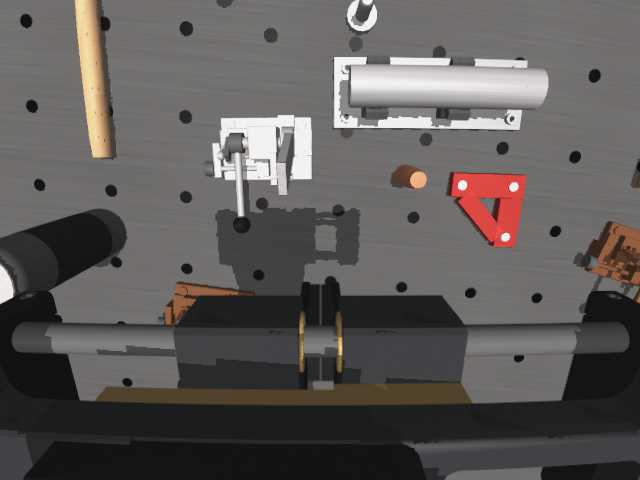

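View pics/s1.png

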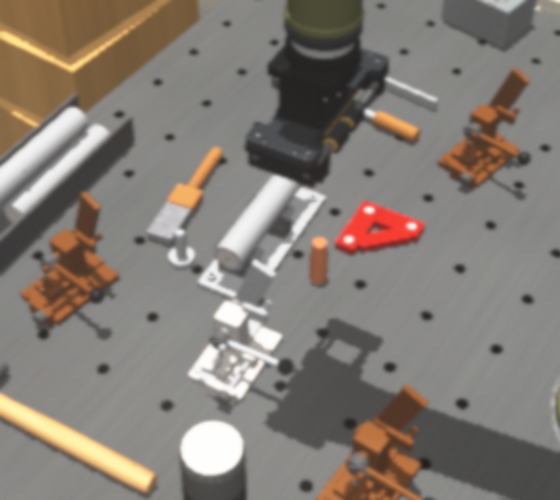

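The wrist picture shows the stop with its raised bar at (283–290,118–193), the lever lying level with its ball at (242,225), and the tube from (350,88) to (547,88). The shut fingers are at (320,300). I'll get precise values from the wrist depth.

```bash
cat >> h.py <<'E'
from scipy.spatial.transform import Rotation as R
def wcloud():
    o=get_obs();p,d=optics.read_camera("wrist");i=optics.camera_info("wrist")
    f=240/np.tan(np.radians(i['fovy']/2));K=np.array([[f,0,i['cx']],[0,f,i['cy']],[0,0,1.]])
    v,u=np.nonzero(d>0)
    n=cv2.undistortPoints(np.stack([u,v],1).astype(np.float64)[:,None],K,np.array([i['k1'],0,0,0.]))[:,0]
    z=d[v,u];X=np.c_[n*z[:,None],z]; M=np.array(i['tool_from_camera'])
    X=X@M[:3,:3].T+M[:3,3]
    return R.from_euler('xyz',o['tool_rot'],degrees=True).apply(X)+o['tool_pos'],u,v,p
E
python3 - <<'E'
from h import *
np.set_printoptions(precision=4,suppress=True)
X,u,v,p=wcloud()
m=(u>335)&(u<560)&(v>60)&(v<115)&(X[:,2]>.074)&(X[:,2]<.095);T=X[m]
a=np.polyfit(T[:,1],T[:,0],1);print("tube",len(T),np.percentile(T[:,1],[0,1,99,100]),T[:,2].max(),a)
m=(u>330)&(u<560)&(v>40)&(v<140)&(X[:,2]>.005)&(X[:,2]<.016);T=X[m]
r=cv2.minAreaRect((T[:,:2]*1000).astype(np.float32));print("plate",r)
m=(u>262)&(u<305)&(v>100)&(v<210)
for z0 in (.10,.115,.13,.145):
    A=X[m&(X[:,2]>z0)&(X[:,2]<z0+.015)]; print("arm",z0,len(A), A.min(0) if len(A) else'',A.max(0) if len(A) else'')
m=(u>200)&(u<320)&(v>105)&(v<200)&(X[:,2]>.005)&(X[:,2]<.016);A=X[m]
print("foot",cv2.minAreaRect((A[:,:2]*1000).astype(np.float32)))
m=(u>232)&(u<252)&(v>215)&(v<235)&(X[:,2]>.03);A=X[m];print("ball",len(A),A.mean(0),A.min(0),A.max(0))
E
```

```text
tube 6964 [-0.094  -0.0903  0.1053  0.1082] 0.08575848397159852 [-0.0896  0.552 ]
plate ((552.2626342773438, 6.123779296875), (80.77572631835938, 229.9427032470703), 5.416873455047607)
arm 0.1 91 [0.4516 0.1574 0.1   ] [0.4838 0.1679 0.1148]
arm 0.115 106 [0.4438 0.1565 0.1152] [0.4782 0.1673 0.1298]
arm 0.13 116 [0.4398 0.1561 0.1301] [0.4731 0.1669 0.145 ]
arm 0.145 383 [0.4356 0.1561 0.1454] [0.468  0.1665 0.1587]
foot ((470.065673828125, 196.584716796875), (74.17781066894531, 111.28986358642578), 4.936901569366455)
ball 236 [0.387  0.2106 0.0705] [0.3765 0.2024 0.0621] [0.3962 0.2196 0.0761]
```

```bash
python3 -m creep '[{"wx":0,"wy":0,"wz":0,"tx":2,"ty":-15,"tz":0,"gripper":-1},{"wx":0,"wy":0,"wz":0,"tx":4,"ty":-32,"tz":0,"gripper":-1},{"wx":0,"wy":0,"wz":0,"tx":4,"ty":-32,"tz":30,"gripper":-1},{"wx":0,"wy":0,"wz":0,"tx":4,"ty":-32,"tz":60,"gripper":-1},{"wx":0,"wy":0,"wz":0,"tx":4,"ty":-32,"tz":90,"gripper":-1}]'
 python3 go.py .412 .157 .125 5
```

```text
time_s: 4.05
tool_pos: [0.4079, 0.1536, 0.1744]
tool_rot: [180.0, -0.1, 4.9]
force: [-0.0, 0.9, -1.1]
grip_width: 0.0003
grasp_force: 0.0
t [ 4.3 -3.  49.4] w [ 0.02 -0.08 -0.1 ]
```

```bash
python3 -m creep '[{"wx":0,"wy":0,"wz":0,"tx":0,"ty":-4,"tz":25,"gripper":-1},{"wx":0,"wy":0,"wz":0,"tx":2,"ty":-4,"tz":50,"gripper":-1},{"wx":0,"wy":0,"wz":0,"tx":4,"ty":-4,"tz":50,"gripper":-1},{"wx":0,"wy":0,"wz":0,"tx":6,"ty":-4,"tz":50,"gripper":-1},{"wx":0,"wy":0,"wz":0,"tx":8,"ty":-4,"tz":50,"gripper":-1}]'
python3 -m creep '[{"wx":0,"wy":0,"wz":0,"tx":4,"ty":0,"tz":0,"gripper":-1},{"wx":0,"wy":0,"wz":0,"tx":8,"ty":0,"tz":0,"gripper":-1},{"wx":0,"wy":0,"wz":0,"tx":12,"ty":0,"tz":0,"gripper":-1},{"wx":0,"wy":0,"wz":0,"tx":16,"ty":0,"tz":0,"gripper":-1},{"wx":0,"wy":0,"wz":0,"tx":20,"ty":0,"tz":0,"gripper":-1}]'
```

```text
time_s: 4.47
tool_pos: [0.4161, 0.159, 0.1265]
tool_rot: [-180.0, -0.1, 4.9]
force: [0.9, 0.4, 0.3]
grip_width: 0.0006
grasp_force: 0.0
time_s: 4.88
tool_pos: [0.4354, 0.1612, 0.1256]
tool_rot: [180.0, -0.0, 5.0]
force: [-1.0, -0.2, -0.2]
grip_width: 0.0005
grasp_force: 0.0
```

```bash
for i in 1; do python3 -m creep '[{"wx":0,"wy":0,"wz":0,"tx":4,"ty":0,"tz":0,"gripper":-1},{"wx":0,"wy":0,"wz":0,"tx":8,"ty":0,"tz":0,"gripper":-1},{"wx":0,"wy":0,"wz":0,"tx":12,"ty":0,"tz":0,"gripper":-1},{"wx":0,"wy":0,"wz":0,"tx":16,"ty":0,"tz":0,"gripper":-1},{"wx":0,"wy":0,"wz":0,"tx":20,"ty":0,"tz":0,"gripper":-1}]'; done
```

```text
time_s: 5.3
tool_pos: [0.4553, 0.1631, 0.1276]
tool_rot: [179.9, -0.0, 5.0]
force: [-7.2, -1.9, 21.1]
grip_width: 0.0008
grasp_force: 11.2
```

```bash
python3 - <<'E'
from h import *
o=get_obs();print(o['force'],o['wrist_torque'],o['grasp_force'])
p,d=optics.read_camera("scene")
a=cv2.resize(p[190:320,350:480],(520,520));
w,_=optics.read_camera("wrist")
b=cv2.resize(w[100:420,200:440],(280,373)); b=cv2.copyMakeBorder(b,0,147,0,0,cv2.BORDER_CONSTANT)
cv2.imwrite("pics/c2.png",np.hstack([a,b])[:,:,::-1])
E
```

```text
[-7.21848009 -1.85275519 21.13644679] [-0.56626343  1.32938275  0.01362072] 11.173246074467897
```

View pics/c2.png

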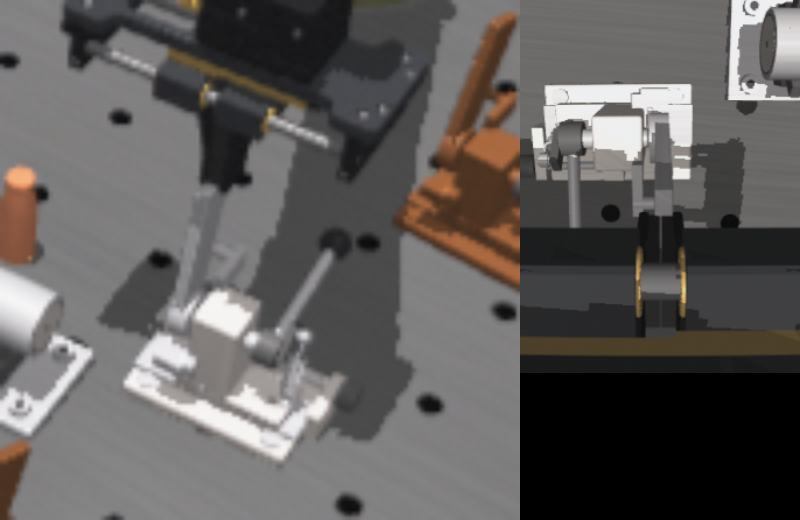

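The picture shows the bar nearly upright at (195,230), with the fingers behind its top end. The lift force suggests the bar's rising corner is catching a step on the fingers, so I'll raise the tool about 12 mm and carry on.

```bash
python3 -m creep '[{"wx":0,"wy":0,"wz":0,"tx":-3,"ty":0,"tz":-4,"gripper":-1},{"wx":0,"wy":0,"wz":0,"tx":-5,"ty":0,"tz":-9,"gripper":-1},{"wx":0,"wy":0,"wz":0,"tx":-5,"ty":0,"tz":-14,"gripper":-1},{"wx":0,"wy":0,"wz":0,"tx":-5,"ty":0,"tz":-14,"gripper":-1}]'
python3 -m creep '[{"wx":0,"wy":0,"wz":0,"tx":2,"ty":0,"tz":0,"gripper":-1},{"wx":0,"wy":0,"wz":0,"tx":4,"ty":0,"tz":0,"gripper":-1},{"wx":0,"wy":0,"wz":0,"tx":6,"ty":0,"tz":0,"gripper":-1},{"wx":0,"wy":0,"wz":0,"tx":8,"ty":0,"tz":0,"gripper":-1}]'
```

```text
time_s: 5.73
tool_pos: [0.4503, 0.1626, 0.1401]
tool_rot: [180.0, -0.1, 5.0]
force: [0.3, -0.5, -0.2]
grip_width: 0.0004
grasp_force: 0.0
time_s: 6.07
tool_pos: [0.4577, 0.1631, 0.1389]
tool_rot: [-180.0, 0.0, 5.0]
force: [-0.1, 0.1, -0.7]
grip_width: 0.0005
grasp_force: 0.0
```

```bash
python3 -m creep '[{"wx":0,"wy":0,"wz":0,"tx":3,"ty":0,"tz":0,"gripper":-1},{"wx":0,"wy":0,"wz":0,"tx":6,"ty":0,"tz":0,"gripper":-1},{"wx":0,"wy":0,"wz":0,"tx":9,"ty":0,"tz":0,"gripper":-1},{"wx":0,"wy":0,"wz":0,"tx":12,"ty":0,"tz":0,"gripper":-1}]'
python3 - <<'E'
from h import *
np.set_printoptions(precision=4,suppress=True)
p,d=optics.read_camera("scene")
a=cv2.resize(p[190:320,350:480],(520,520));cv2.imwrite("pics/c3.png",a[:,:,::-1])
X,u,v,p=wcloud()
m=(X[:,0]>.36)&(X[:,0]<.5)&(X[:,1]>.205)&(X[:,1]<.24)&(X[:,2]>.05)&(X[:,2]<.2);A=X[m];print(len(A),np.percentile(A,[0,50,100],axis=0))
E
```

```text
time_s: 6.4
tool_pos: [0.4699, 0.1643, 0.1391]
tool_rot: [-180.0, 0.0, 5.0]
force: [-0.5, 0.3, -0.0]
grip_width: 0.0006
grasp_force: 0.0
1656 [[0.4235 0.205  0.0506]
 [0.4676 0.2197 0.0684]
 [0.4934 0.2398 0.0812]]
```

View pics/c3.png

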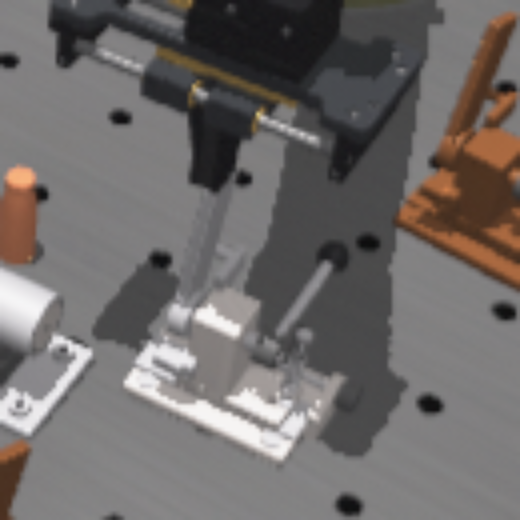

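```bash
python3 - <<'E'
from h import *
np.set_printoptions(precision=4,suppress=True)
for c in("scene","side"):
    X,p=cloud(c); g=p.max(1)
    m=(X[:,0]>.34)&(X[:,0]<.5)&(X[:,1]>.19)&(X[:,1]<.24)&(X[:,2]>.04)&(X[:,2]<.2)&(g<70);A=X[m]
    print(c,"ball",len(A),A.min(0),np.median(A,0))
    for z0 in (.09,.1,.11,.12,.13,.14,.15,.16,.17,.18):
        m=(X[:,0]>.4)&(X[:,0]<.53)&(X[:,1]>.13)&(X[:,1]<.20)&(X[:,2]>z0)&(X[:,2]<z0+.01)
        for n,k in(("dark",g<60),("light",g>=60)):
            A=X[m&k]
            if len(A)>3: print(z0,n,len(A),np.percentile(A[:,:2],[3,97],axis=0).round(3).tolist())
E
```

```text
scene ball 56 [0.3783 0.204  0.0559] [0.3898 0.2178 0.0709]
0.09 light 59 [[0.44, 0.163], [0.487, 0.181]]
0.1 light 24 [[0.455, 0.162], [0.484, 0.17]]
0.11 light 31 [[0.448, 0.161], [0.481, 0.169]]
0.12 light 24 [[0.444, 0.161], [0.476, 0.168]]
0.13 light 27 [[0.443, 0.161], [0.475, 0.168]]
0.14 light 24 [[0.441, 0.161], [0.471, 0.168]]
0.15 light 9 [[0.439, 0.161], [0.466, 0.167]]
0.16 dark 4 [[0.459, 0.162], [0.479, 0.173]]
0.17 dark 31 [[0.459, 0.16], [0.483, 0.175]]
0.18 dark 35 [[0.461, 0.159], [0.483, 0.175]]
side ball 53 [0.3737 0.2041 0.0599] [0.3811 0.2155 0.0704]
0.09 light 66 [[0.439, 0.16], [0.48, 0.18]]
0.1 light 29 [[0.448, 0.16], [0.476, 0.167]]
0.11 light 32 [[0.449, 0.161], [0.476, 0.169]]
0.12 light 30 [[0.443, 0.161], [0.471, 0.167]]
0.13 light 32 [[0.44, 0.16], [0.468, 0.167]]
0.14 light 44 [[0.435, 0.157], [0.464, 0.166]]
0.15 light 30 [[0.44, 0.156], [0.462, 0.165]]
0.17 dark 22 [[0.457, 0.158], [0.468, 0.173]]
0.17 light 10 [[0.455, 0.151], [0.467, 0.173]]
0.18 dark 14 [[0.456, 0.16], [0.465, 0.172]]
0.18 light 7 [[0.457, 0.152], [0.459, 0.158]]
```

```bash
python3 - <<'E'
from h import *
np.set_printoptions(precision=4,suppress=True)
o=get_obs();print(o['tool_pos'],o['qpos'],env.grip_depth)
X,u,v,p=wcloud()
Y=R.from_euler('xyz',o['tool_rot'],degrees=True).inv().apply(X-o['tool_pos'])
m=(u>295)&(u<345)&(v>270)&(v<400)&(Y[:,2]<.03)
for a in range(-70,30,8):
    k=m&(Y[:,2]>a/1000)&(Y[:,2]<=a/1000+.008)
    if k.sum()>3: print(a,k.sum(),Y[k].min(0),Y[k].max(0))
E
```

```text
[0.4695 0.1643 0.1391] [  25.0053    5.0748  -49.0411  107.2093    4.0736   69.5233 -110.3252] 0.0187
-70 230 [ 0.0086 -0.0062 -0.07  ] [ 0.0115  0.0059 -0.062 ]
-62 271 [ 0.0086 -0.0074 -0.062 ] [ 0.0118  0.0075 -0.054 ]
-54 345 [-0.002  -0.0077 -0.054 ] [ 0.012   0.0078 -0.046 ]
-46 304 [ 0.0018 -0.009  -0.0459] [ 0.0118  0.0091 -0.0382]
-38 254 [ 0.0089 -0.0089 -0.038 ] [ 0.0117  0.0091 -0.03  ]
-30 65 [ 0.0089 -0.009  -0.0299] [ 0.0117  0.0092 -0.0267]
-6 81 [-0.0013 -0.0025 -0.0034] [0.0018 0.0051 0.002 ]
2 114 [-0.0007 -0.0026  0.002 ] [0.0035 0.0052 0.0098]
```

The fingers actually end about 27 mm short of the reported TCP, so I was pressing on top of the bar earlier. I'll back off, go lower and push again with the true tip at about z = 0.13.

```bash
python3 -m creep '[{"wx":0,"wy":0,"wz":0,"tx":-20,"ty":2,"tz":0,"gripper":-1},{"wx":0,"wy":0,"wz":0,"tx":-40,"ty":2,"tz":0,"gripper":-1},{"wx":0,"wy":0,"wz":0,"tx":-60,"ty":2,"tz":0,"gripper":-1},{"wx":0,"wy":0,"wz":0,"tx":-60,"ty":2,"tz":18,"gripper":-1},{"wx":0,"wy":0,"wz":0,"tx":-60,"ty":2,"tz":36,"gripper":-1}]'
python3 -m creep '[{"wx":0,"wy":0,"wz":0,"tx":4,"ty":0,"tz":0,"gripper":-1},{"wx":0,"wy":0,"wz":0,"tx":8,"ty":0,"tz":0,"gripper":-1},{"wx":0,"wy":0,"wz":0,"tx":12,"ty":0,"tz":0,"gripper":-1},{"wx":0,"wy":0,"wz":0,"tx":16,"ty":0,"tz":0,"gripper":-1},{"wx":0,"wy":0,"wz":0,"tx":20,"ty":0,"tz":0,"gripper":-1}]'
```

```text
time_s: 7.07
tool_pos: [0.4104, 0.1567, 0.104]
tool_rot: [179.8, -0.2, 5.0]
force: [0.5, -0.1, -0.2]
grip_width: 0.0004
grasp_force: 0.0
time_s: 7.48
tool_pos: [0.4297, 0.1589, 0.1038]
tool_rot: [-180.0, 0.1, 5.0]
force: [-4.7, -0.1, 3.9]
grip_width: 0.0005
grasp_force: 2.4
```

```bash
python3 -m creep '[{"wx":0,"wy":0,"wz":0,"tx":3,"ty":0,"tz":0,"gripper":-1},{"wx":0,"wy":0,"wz":0,"tx":6,"ty":0,"tz":0,"gripper":-1},{"wx":0,"wy":0,"wz":0,"tx":9,"ty":0,"tz":0,"gripper":-1},{"wx":0,"wy":0,"wz":0,"tx":12,"ty":0,"tz":0,"gripper":-1}]'
```

```text
time_s: 7.82
tool_pos: [0.4421, 0.1599, 0.1032]
tool_rot: [-180.0, 0.0, 5.0]
force: [-3.6, 0.1, 1.3]
grip_width: -0.0002
grasp_force: 1.7
```

Now it has proper contact at about 4 N. I'll continue through the snap.

```bash
python3 -m creep '[{"wx":0,"wy":0,"wz":0,"tx":4,"ty":0,"tz":0,"gripper":-1},{"wx":0,"wy":0,"wz":0,"tx":8,"ty":0,"tz":0,"gripper":-1},{"wx":0,"wy":0,"wz":0,"tx":12,"ty":0,"tz":0,"gripper":-1},{"wx":0,"wy":0,"wz":0,"tx":16,"ty":0,"tz":0,"gripper":-1},{"wx":0,"wy":0,"wz":0,"tx":20,"ty":0,"tz":0,"gripper":-1}]'
python3 -m creep '[{"wx":0,"wy":0,"wz":0,"tx":4,"ty":0,"tz":0,"gripper":-1},{"wx":0,"wy":0,"wz":0,"tx":8,"ty":0,"tz":0,"gripper":-1},{"wx":0,"wy":0,"wz":0,"tx":12,"ty":0,"tz":0,"gripper":-1},{"wx":0,"wy":0,"wz":0,"tx":16,"ty":0,"tz":0,"gripper":-1},{"wx":0,"wy":0,"wz":0,"tx":20,"ty":0,"tz":0,"gripper":-1}]'
```

```text
time_s: 8.23
tool_pos: [0.4622, 0.1617, 0.1033]
tool_rot: [-180.0, 0.0, 5.0]
force: [-2.2, 0.6, 2.7]
grip_width: 0.0006
grasp_force: 1.9
time_s: 8.65
tool_pos: [0.4821, 0.1634, 0.1029]
tool_rot: [-180.0, -0.0, 5.0]
force: [-2.1, 1.1, -0.3]
grip_width: 0.0006
grasp_force: 0.8
```

```bash
python3 -m creep '[{"wx":0,"wy":0,"wz":0,"tx":4,"ty":0,"tz":0,"gripper":-1},{"wx":0,"wy":0,"wz":0,"tx":8,"ty":0,"tz":0,"gripper":-1},{"wx":0,"wy":0,"wz":0,"tx":12,"ty":0,"tz":0,"gripper":-1},{"wx":0,"wy":0,"wz":0,"tx":16,"ty":0,"tz":0,"gripper":-1},{"wx":0,"wy":0,"wz":0,"tx":20,"ty":0,"tz":0,"gripper":-1}]'
cat > arm.py <<'E'
from h import *
np.set_printoptions(precision=4,suppress=True)
for c in("scene","side"):
    X,p=cloud(c); g=p.max(1)
    m=(X[:,0]>.34)&(X[:,0]<.55)&(X[:,1]>.19)&(X[:,1]<.24)&(X[:,2]>.03)&(X[:,2]<.2)&(g<70);A=X[m]
    print(c,"dark at lever",len(A),A.min(0) if len(A) else'',np.median(A,0),A.max(0) if len(A) else'')
    A=X[(X[:,0]>.52)&(X[:,0]<.60)&(X[:,1]>.145)&(X[:,1]<.19)&(X[:,2]>.04)&(X[:,2]<.1)]
    print(" bar down",len(A),np.percentile(A,[2,50,98],axis=0).tolist() if len(A) else '')
E
python3 arm.py
```

```text
time_s: 9.07
tool_pos: [0.5024, 0.1649, 0.1033]
tool_rot: [180.0, -0.0, 5.0]
force: [0.1, 1.1, -0.2]
grip_width: 0.0004
grasp_force: 0.1
scene dark at lever 38 [0.4271 0.2158 0.0557] [0.4798 0.2292 0.0676] [0.4867 0.234  0.1364]
 bar down 3 [[0.520756306777671, 0.1664041870571848, 0.0948803158474862], [0.5208768553211331, 0.1699022480743665, 0.09874211367064988], [0.5241775451232273, 0.17213946137820552, 0.09983657425329083]]
side dark at lever 45 [0.4169 0.1903 0.0659] [0.424  0.2189 0.1458] [0.4913 0.2325 0.1998]
 bar down 0
```

```bash
python3 -m creep '[{"wx":0,"wy":0,"wz":0,"tx":4,"ty":0,"tz":0,"gripper":-1},{"wx":0,"wy":0,"wz":0,"tx":8,"ty":0,"tz":0,"gripper":-1},{"wx":0,"wy":0,"wz":0,"tx":12,"ty":0,"tz":0,"gripper":-1},{"wx":0,"wy":0,"wz":0,"tx":12,"ty":0,"tz":0,"gripper":-1},{"wx":0,"wy":0,"wz":0,"tx":12,"ty":0,"tz":0,"gripper":-1}]'
python3 arm.py
```

```text
time_s: 9.58
tool_pos: [0.5137, 0.1661, 0.1032]
tool_rot: [-180.0, 0.0, 5.0]
force: [-0.8, -0.2, -0.3]
grip_width: 0.0001
grasp_force: 0.0
scene dark at lever 92 [0.4641 0.2174 0.0574] [0.5069 0.2272 0.1503] [0.5186 0.2353 0.1587]
 bar down 158 [[0.5218978530281869, 0.16657527552055226, 0.050373728418684635], [0.5535094581284921, 0.1741203964694728, 0.07348870322292449], [0.5759535647318671, 0.17800161425473074, 0.08068893320218709]]
side dark at lever 42 [0.4943 0.1926 0.1451] [0.5008 0.227  0.154 ] [0.5082 0.2349 0.1987]
 bar down 110 [[0.5201913443615962, 0.16384175870598852, 0.048916694528435604], [0.5555410410874779, 0.17209246354753535, 0.06842866946538861], [0.5718850111200938, 0.17674512424481517, 0.0796943890138926]]
```

Snapped down: the bar is level at z≈0.065 across x≈0.52–0.575, its face is at y≈0.165, and the ball is at (0.504,0.225,0.15). Next I go to the rear of the tube.

```bash
python3 -m creep '[{"wx":0,"wy":0,"wz":0,"tx":-5,"ty":0,"tz":-35,"gripper":-1},{"wx":0,"wy":0,"wz":0,"tx":-5,"ty":0,"tz":-70,"gripper":-1},{"wx":0,"wy":0,"wz":0,"tx":-5,"ty":20,"tz":-100,"gripper":-1},{"wx":0,"wy":0,"wz":0,"tx":0,"ty":58,"tz":-100,"gripper":-1},{"wx":0,"wy":0,"wz":0,"tx":5,"ty":96,"tz":-100,"gripper":-1}]'
python3 -m creep '[{"wx":0,"wy":0,"wz":0,"tx":2,"ty":38,"tz":0,"gripper":-1},{"wx":0,"wy":0,"wz":0,"tx":5,"ty":76,"tz":0,"gripper":-1},{"wx":0,"wy":0,"wz":0,"tx":8,"ty":114,"tz":0,"gripper":-1},{"wx":0,"wy":0,"wz":0,"tx":12,"ty":152,"tz":0,"gripper":-1},{"wx":0,"wy":0,"wz":0,"tx":14,"ty":180,"tz":0,"gripper":-1}]'
python3 go.py .562 -.118 .13 5.2 .562 -.118 .032 5.2
```

```text
time_s: 10.1
tool_pos: [0.5282, 0.0719, 0.2061]
tool_rot: [179.9, -0.3, 5.3]
force: [0.5, -0.4, -0.6]
grip_width: 0.0003
grasp_force: 0.0
time_s: 10.52
tool_pos: [0.5565, -0.1115, 0.2031]
tool_rot: [179.9, 0.0, 4.8]
force: [0.2, -0.4, 0.1]
grip_width: 0.0003
grasp_force: 0.0
t [ 4.9  6.8 73.2] w [ 0.1   0.01 -0.36]
t [  5.    6.7 171.2] w [ 0.1   0.01 -0.36]
```

```bash
python3 -m creep '[{"wx":0,"wy":0,"wz":0,"tx":5,"ty":7,"tz":30,"gripper":-1},{"wx":0,"wy":0,"wz":0,"tx":5,"ty":7,"tz":65,"gripper":-1},{"wx":0,"wy":0,"wz":0,"tx":5,"ty":7,"tz":100,"gripper":-1},{"wx":0,"wy":0,"wz":0,"tx":5,"ty":7,"tz":135,"gripper":-1},{"wx":0,"wy":0,"wz":0,"tx":5,"ty":7,"tz":170,"gripper":-1}]'
python3 -m creep '[{"wx":0,"wy":0,"wz":0,"tx":0,"ty":-1,"tz":0,"gripper":-1},{"wx":0,"wy":0,"wz":0,"tx":0,"ty":-3,"tz":0,"gripper":-1},{"wx":0,"wy":0,"wz":0,"tx":0,"ty":-5,"tz":0,"gripper":-1},{"wx":0,"wy":0,"wz":0,"tx":0,"ty":-7,"tz":0,"gripper":-1},{"wx":0,"wy":0,"wz":0,"tx":0,"ty":-9,"tz":0,"gripper":-1}]'
python3 -m creep '[{"wx":0,"wy":0,"wz":0,"tx":0,"ty":-2,"tz":0,"gripper":-1},{"wx":0,"wy":0,"wz":0,"tx":0,"ty":-4,"tz":0,"gripper":-1},{"wx":0,"wy":0,"wz":0,"tx":0,"ty":-6,"tz":0,"gripper":-1},{"wx":0,"wy":0,"wz":0,"tx":0,"ty":-8,"tz":0,"gripper":-1},{"wx":0,"wy":0,"wz":0,"tx":0,"ty":-10,"tz":0,"gripper":-1}]'
```

```text
time_s: 10.93
tool_pos: [0.5621, -0.1138, 0.0319]
tool_rot: [180.0, -0.0, 5.0]
force: [0.9, -0.4, 0.5]
grip_width: 0.0003
grasp_force: 0.0
time_s: 11.35
tool_pos: [0.5634, -0.1047, 0.0359]
tool_rot: [179.9, -0.2, 5.0]
force: [-0.1, -0.1, 0.6]
grip_width: 0.0003
grasp_force: 0.0
time_s: 11.77
tool_pos: [0.5621, -0.0995, 0.0348]
tool_rot: [179.6, -0.2, 4.9]
force: [0.9, -8.3, 5.2]
grip_width: 0.0002
grasp_force: 4.2
```

```bash
python3 -m creep '[{"wx":0,"wy":0,"wz":0,"tx":0,"ty":-3,"tz":0,"gripper":-1},{"wx":0,"wy":0,"wz":0,"tx":0,"ty":-6,"tz":0,"gripper":-1},{"wx":0,"wy":0,"wz":0,"tx":0,"ty":-9,"tz":0,"gripper":-1},{"wx":0,"wy":0,"wz":0,"tx":0,"ty":-12,"tz":0,"gripper":-1},{"wx":0,"wy":0,"wz":0,"tx":0,"ty":-15,"tz":0,"gripper":-1}]'
python3 -m creep '[{"wx":0,"wy":0,"wz":0,"tx":0,"ty":-3,"tz":0,"gripper":-1},{"wx":0,"wy":0,"wz":0,"tx":0,"ty":-6,"tz":0,"gripper":-1},{"wx":0,"wy":0,"wz":0,"tx":0,"ty":-9,"tz":0,"gripper":-1},{"wx":0,"wy":0,"wz":0,"tx":0,"ty":-12,"tz":0,"gripper":-1},{"wx":0,"wy":0,"wz":0,"tx":0,"ty":-15,"tz":0,"gripper":-1}]'
python3 - <<'E'
from h import *
np.set_printoptions(precision=4,suppress=True)
X,u,v,p=wcloud()
T=X[(abs(X[:,0]-.55)<.03)&(X[:,1]<.155)&(X[:,1]>-.08)&(X[:,2]>.074)&(X[:,2]<.095)];print(len(T),np.percentile(T[:,1],[1,99,100]) if len(T) else '')
for c in("scene","side"):
    X,p=cloud(c)
    T=X[(abs(X[:,0]-.545)<.03)&(X[:,1]<.155)&(X[:,1]>-.08)&(X[:,2]>.066)&(X[:,2]<.095)];print(c,len(T),np.percentile(T[:,1],[1,99,100]))
    T=X[(abs(X[:,0]-.545)<.025)&(X[:,1]>.158)&(X[:,1]<.19)&(X[:,2]>.05)&(X[:,2]<.085)]
    s=(T[:,:2]-[.541,.1607])@np.array([-.0885,.996]);print(" bar along stop x",len(T),np.percentile(s,[1,5,50,95,99]))
E
```

```text
time_s: 12.18
tool_pos: [0.5607, -0.085, 0.0349]
tool_rot: [179.6, -0.1, 4.9]
force: [0.7, -8.4, 4.2]
grip_width: 0.0006
grasp_force: 4.5
time_s: 12.6
tool_pos: [0.5593, -0.0703, 0.0349]
tool_rot: [179.6, -0.1, 4.8]
force: [0.6, -9.5, 5.0]
grip_width: 0.0004
grasp_force: 4.8
9212 [-0.0752  0.0809  0.0854]
scene 1153 [-0.0741  0.1408  0.1422]
 bar along stop x 115 [0.0058 0.0071 0.0134 0.0148 0.0153]
side 851 [-0.0737  0.1396  0.1422]
 bar along stop x 99 [0.0043 0.0052 0.0111 0.0143 0.0146]
```

```bash
python3 -m creep '[{"wx":0,"wy":0,"wz":0,"tx":0,"ty":-3,"tz":0,"gripper":-1},{"wx":0,"wy":0,"wz":0,"tx":0,"ty":-6,"tz":0,"gripper":-1},{"wx":0,"wy":0,"wz":0,"tx":0,"ty":-9,"tz":0,"gripper":-1},{"wx":0,"wy":0,"wz":0,"tx":0,"ty":-11,"tz":0,"gripper":-1},{"wx":0,"wy":0,"wz":0,"tx":0,"ty":-12,"tz":0,"gripper":-1}]'
python3 -m creep '[{"wx":0,"wy":0,"wz":0,"tx":0,"ty":-1,"tz":0,"gripper":-1},{"wx":0,"wy":0,"wz":0,"tx":0,"ty":-2,"tz":0,"gripper":-1},{"wx":0,"wy":0,"wz":0,"tx":0,"ty":-3,"tz":0,"gripper":-1},{"wx":0,"wy":0,"wz":0,"tx":0,"ty":-4,"tz":0,"gripper":-1}]'
```

```text
time_s: 13.17
tool_pos: [0.5582, -0.0582, 0.0349]
tool_rot: [179.6, -0.1, 4.9]
force: [-0.2, -9.2, 5.8]
grip_width: 0.0003
grasp_force: 5.0
time_s: 13.5
tool_pos: [0.5579, -0.0548, 0.0349]
tool_rot: [179.6, -0.1, 4.8]
force: [-0.2, -9.4, 6.8]
grip_width: 0.0007
grasp_force: 5.1
```

```bash
python3 -m creep '[{"wx":0,"wy":0,"wz":0,"tx":0,"ty":-0.8,"tz":0,"gripper":-1},{"wx":0,"wy":0,"wz":0,"tx":0,"ty":-1.6,"tz":0,"gripper":-1},{"wx":0,"wy":0,"wz":0,"tx":0,"ty":-2.4,"tz":0,"gripper":-1}]'
python3 -m creep '[{"wx":0,"wy":0,"wz":0,"tx":0,"ty":-0.6,"tz":0,"gripper":-1},{"wx":0,"wy":0,"wz":0,"tx":0,"ty":-1.2,"tz":0,"gripper":-1},{"wx":0,"wy":0,"wz":0,"tx":0,"ty":-1.8,"tz":0,"gripper":-1}]'
```

```text
time_s: 13.75
tool_pos: [0.5576, -0.0525, 0.0349]
tool_rot: [179.6, -0.1, 4.8]
force: [-0.6, -9.8, 5.7]
grip_width: 0.0001
grasp_force: 5.2
time_s: 14.0
tool_pos: [0.5575, -0.0507, 0.0349]
tool_rot: [179.6, -0.1, 4.8]
force: [-0.1, -10.7, 5.5]
grip_width: 0.0004
grasp_force: 5.2
```

```bash
python3 -m creep '[{"wx":0,"wy":0,"wz":0,"tx":0,"ty":-0.5,"tz":0,"gripper":-1},{"wx":0,"wy":0,"wz":0,"tx":0,"ty":-1,"tz":0,"gripper":-1},{"wx":0,"wy":0,"wz":0,"tx":0,"ty":-1.5,"tz":0,"gripper":-1}]'
```

```text
time_s: 14.25
tool_pos: [0.5574, -0.0493, 0.0349]
tool_rot: [179.6, -0.1, 4.8]
force: [-0.7, -10.2, 6.0]
grip_width: 0.0009
grasp_force: 5.2
```

```bash
python3 -m creep '[{"wx":0,"wy":0,"wz":0,"tx":0,"ty":-0.5,"tz":0,"gripper":-1},{"wx":0,"wy":0,"wz":0,"tx":0,"ty":-1,"tz":0,"gripper":-1}]'
```

```text
time_s: 14.42
tool_pos: [0.5573, -0.0483, 0.0349]
tool_rot: [179.6, -0.1, 4.8]
force: [-0.0, -10.2, 5.2]
grip_width: 0.0005
grasp_force: 5.2
```

```bash
python3 -m creep '[{"wx":0,"wy":0,"wz":0,"tx":0,"ty":-0.5,"tz":0,"gripper":-1},{"wx":0,"wy":0,"wz":0,"tx":0,"ty":-1,"tz":0,"gripper":-1}]'
```

```text
time_s: 14.58
tool_pos: [0.5572, -0.0474, 0.0349]
tool_rot: [179.6, -0.1, 4.8]
force: [-0.1, -10.7, 6.7]
grip_width: 0.0005
grasp_force: 5.3
```

```bash
python3 -m creep '[{"wx":0,"wy":0,"wz":0,"tx":0,"ty":-0.5,"tz":0,"gripper":-1},{"wx":0,"wy":0,"wz":0,"tx":0,"ty":-1,"tz":0,"gripper":-1}]'
```

```text
time_s: 14.75
tool_pos: [0.5571, -0.0464, 0.0349]
tool_rot: [179.6, -0.1, 4.8]
force: [-1.1, -10.5, 6.1]
grip_width: 0.0005
grasp_force: 5.3
```

```bash
python3 -m creep '[{"wx":0,"wy":0,"wz":0,"tx":0,"ty":-0.5,"tz":0,"gripper":-1},{"wx":0,"wy":0,"wz":0,"tx":0,"ty":-1,"tz":0,"gripper":-1}]'
```

```text
time_s: 14.92
tool_pos: [0.557, -0.0454, 0.0349]
tool_rot: [179.6, -0.1, 4.8]
force: [-0.8, -10.0, 5.9]
grip_width: 0.0001
grasp_force: 5.3
```

```bash
python3 -m creep '[{"wx":0,"wy":0,"wz":0,"tx":0,"ty":-0.5,"tz":0,"gripper":-1},{"wx":0,"wy":0,"wz":0,"tx":0,"ty":-1,"tz":0,"gripper":-1}]'
```

```text
time_s: 15.08
tool_pos: [0.5569, -0.0444, 0.0349]
tool_rot: [179.6, -0.1, 4.8]
force: [-0.5, -10.7, 5.5]
grip_width: 0.0004
grasp_force: 5.3
```

```bash
python3 -m creep '[{"wx":0,"wy":0,"wz":0,"tx":0,"ty":-0.5,"tz":0,"gripper":-1},{"wx":0,"wy":0,"wz":0,"tx":0,"ty":-1,"tz":0,"gripper":-1}]'
```

```text
time_s: 15.25
tool_pos: [0.5568, -0.0435, 0.0349]
tool_rot: [179.6, -0.1, 4.8]
force: [-0.0, -10.6, 6.0]
grip_width: 0.0006
grasp_force: 5.4
```

```bash
python3 -m creep '[{"wx":0,"wy":0,"wz":0,"tx":0,"ty":-0.5,"tz":0,"gripper":-1},{"wx":0,"wy":0,"wz":0,"tx":0,"ty":-1,"tz":0,"gripper":-1}]'
```

```text
time_s: 15.42
tool_pos: [0.5568, -0.043, 0.0349]
tool_rot: [179.5, -0.1, 4.8]
force: [-0.3, -11.9, 6.3]
grip_width: 0.0003
grasp_force: 6.2
```

```bash
python3 -m creep '[{"wx":0,"wy":0,"wz":0,"tx":0,"ty":-0.5,"tz":0,"gripper":-1},{"wx":0,"wy":0,"wz":0,"tx":0,"ty":-1,"tz":0,"gripper":-1}]'
```

```text
time_s: 15.58
tool_pos: [0.5568, -0.043, 0.0349]
tool_rot: [179.4, -0.1, 4.8]
force: [0.5, -14.7, 5.9]
grip_width: 0.0001
grasp_force: 7.0
```

```bash
python3 -m creep '[{"wx":0,"wy":0,"wz":0,"tx":0,"ty":-0.5,"tz":0,"gripper":-1},{"wx":0,"wy":0,"wz":0,"tx":0,"ty":-0.5,"tz":0,"gripper":-1}]'
```

```text
time_s: 15.75
tool_pos: [0.5568, -0.043, 0.0349]
tool_rot: [179.4, -0.1, 4.8]
force: [0.0, -13.6, 7.4]
grip_width: 0.0006
grasp_force: 7.0
```

```bash
python3 -m creep '[{"wx":0,"wy":0,"wz":0,"tx":0,"ty":-0.5,"tz":0,"gripper":-1},{"wx":0,"wy":0,"wz":0,"tx":0,"ty":-1.0,"tz":0,"gripper":-1},{"wx":0,"wy":0,"wz":0,"tx":0,"ty":-1.0,"tz":0,"gripper":-1}]'
```

```text
time_s: 16.0
tool_pos: [0.5568, -0.043, 0.035]
tool_rot: [179.4, -0.1, 4.7]
force: [0.4, -15.0, 5.9]
grip_width: 0.0006
grasp_force: 7.8
```

```bash
python3 -m creep '[{"wx":0,"wy":0,"wz":0,"tx":0,"ty":-0.5,"tz":0,"gripper":-1},{"wx":0,"wy":0,"wz":0,"tx":0,"ty":-0.5,"tz":0,"gripper":-1},{"wx":0,"wy":0,"wz":0,"tx":0,"ty":-0.5,"tz":0,"gripper":-1},{"wx":0,"wy":0,"wz":0,"tx":0,"ty":-0.5,"tz":0,"gripper":-1},{"wx":0,"wy":0,"wz":0,"tx":0,"ty":-0.5,"tz":0,"gripper":-1}]'
```

```text
time_s: 16.42
tool_pos: [0.5568, -0.0431, 0.035]
tool_rot: [179.3, -0.1, 4.7]
force: [-0.1, -15.8, 6.4]
grip_width: 0.0007
grasp_force: 8.1
```

```bash
python3 -m creep '[{"wx":0,"wy":0,"wz":0,"tx":0,"ty":-0.4,"tz":0,"gripper":-1},{"wx":0,"wy":0,"wz":0,"tx":0,"ty":-0.4,"tz":0,"gripper":-1},{"wx":0,"wy":0,"wz":0,"tx":0,"ty":-0.4,"tz":0,"gripper":-1},{"wx":0,"wy":0,"wz":0,"tx":0,"ty":-0.4,"tz":0,"gripper":-1},{"wx":0,"wy":0,"wz":0,"tx":0,"ty":-0.4,"tz":0,"gripper":-1}]'
python3 -m creep '[{"wx":0,"wy":0,"wz":0,"tx":0,"ty":2,"tz":0,"gripper":-1},{"wx":0,"wy":0,"wz":0,"tx":0,"ty":4,"tz":0,"gripper":-1},{"wx":0,"wy":0,"wz":0,"tx":0,"ty":8,"tz":0,"gripper":-1},{"wx":0,"wy":0,"wz":0,"tx":0,"ty":16,"tz":0,"gripper":-1},{"wx":0,"wy":0,"wz":0,"tx":0,"ty":26,"tz":0,"gripper":-1}]'
python3 -m creep '[{"wx":0,"wy":0,"wz":0,"tx":0,"ty":4,"tz":-30,"gripper":-1},{"wx":0,"wy":0,"wz":0,"tx":0,"ty":4,"tz":-65,"gripper":-1},{"wx":0,"wy":0,"wz":0,"tx":0,"ty":4,"tz":-100,"gripper":-1},{"wx":0,"wy":0,"wz":0,"tx":0,"ty":4,"tz":-135,"gripper":-1},{"wx":0,"wy":0,"wz":0,"tx":0,"ty":4,"tz":-170,"gripper":-1}]'
python3 go.py .535 .22 .205 5
python3 arm.py; python3 - <<'E'
from h import *
o=get_obs()
X,u,v,p=wcloud()
for nm,X in (("wrist",X),("scene",cloud("scene")[0]),("side",cloud("side")[0])):
    T=X[(abs(X[:,0]-.545)<.03)&(X[:,1]<.2)&(X[:,1]>-.08)&(X[:,2]>.074)&(X[:,2]<.095)];print(nm,len(T),np.percentile(T[:,1],[0,1,99,100]) if len(T) else '')
E
```

```text
time_s: 16.83
tool_pos: [0.5567, -0.0431, 0.035]
tool_rot: [179.3, -0.1, 4.7]
force: [0.9, -16.3, 6.0]
grip_width: 0.0007
grasp_force: 8.5
time_s: 17.25
tool_pos: [0.5573, -0.058, 0.0333]
tool_rot: [-180.0, -0.0, 5.1]
force: [0.5, 0.5, 0.6]
grip_width: 0.0003
grasp_force: 0.0
time_s: 17.67
tool_pos: [0.5573, -0.0628, 0.2046]
tool_rot: [-180.0, 0.0, 5.1]
force: [0.8, -0.2, -0.0]
grip_width: 0.0006
grasp_force: 0.0
t [ 2.700e+00 -2.836e+02 -2.000e-01] w [-0.03  0.03  0.05]
scene dark at lever 56 [0.4694 0.2188 0.0593] [0.509  0.2281 0.1501] [0.5166 0.2341 0.1603]
 bar down 313 [[0.5230449412593691, 0.14629362434684193, 0.04961082155544065], [0.5507582495904746, 0.16643864873094644, 0.07595379439580133], [0.5748609499618419, 0.17762899577827707, 0.08542740881570964]]
side dark at lever 23 [0.4931 0.2223 0.147 ] [0.4997 0.2291 0.1522] [0.5077 0.2333 0.1559]
 bar down 191 [[0.520579301640495, 0.14615223668523528, 0.048878771467683976], [0.5359584098086185, 0.168014984774826, 0.07687398211463939], [0.5703814693095663, 0.17623531794530134, 0.08542219449889232]]
wrist 7700 [-0.03494535 -0.03220539  0.17296647  0.1764917 ]
scene 975 [-0.03419032 -0.02955064  0.17538612  0.17867259]
side 757 [-0.03484118 -0.03152619  0.17263818  0.17552981]
```

```bash
python3 - <<'E'
from h import *
np.set_printoptions(precision=4,suppress=True)
o=get_obs();Q=R.from_euler('xyz',o['tool_rot'],degrees=True)
W,u,v,p=wcloud()
for nm,X in (("wrist",W),("scene",cloud("scene")[0]),("side",cloud("side")[0])):
    Y=Q.inv().apply(X-o['tool_pos'])
    for lo,hi in ((0,.012),(.015,.05),(.05,.11)):
        m=(abs(Y[:,0])<.08)&(abs(Y[:,1])>lo)&(abs(Y[:,1])<hi)&(Y[:,2]<.03)
        if m.sum()>5: print(nm,lo,m.sum(),"max tool z",np.percentile(Y[m,2],[95,99,100]))
E
```

```text
wrist 0 21462 max tool z [-0.0569 -0.0348 -0.0273]
wrist 0.015 46953 max tool z [-0.1117 -0.1051 -0.1014]
wrist 0.05 27252 max tool z [-0.1008 -0.0986 -0.0968]
scene 0 1923 max tool z [-0.0534 -0.0337 -0.0273]
scene 0.015 5954 max tool z [-0.1293 -0.1089 -0.0706]
scene 0.05 1623 max tool z [-0.1047 -0.0995 -0.097 ]
side 0 690 max tool z [-0.0445 -0.0309 -0.0236]
side 0.015 4654 max tool z [-0.1396 -0.1123 -0.054 ]
side 0.05 1038 max tool z [-0.1021 -0.098  -0.0947]
```

```bash
python3 -m creep '[{"wx":0,"wy":0,"wz":0,"tx":4,"ty":-38,"tz":0,"gripper":-1},{"wx":0,"wy":0,"wz":0,"tx":8,"ty":-76,"tz":0,"gripper":-1},{"wx":0,"wy":0,"wz":0,"tx":12,"ty":-114,"tz":0,"gripper":-1},{"wx":0,"wy":0,"wz":0,"tx":12,"ty":-152,"tz":0,"gripper":-1},{"wx":0,"wy":0,"wz":0,"tx":12,"ty":-186,"tz":0,"gripper":-1}]'
python3 -m creep '[{"wx":0,"wy":0,"wz":0,"tx":0,"ty":-35,"tz":0,"gripper":-1},{"wx":0,"wy":0,"wz":0,"tx":0,"ty":-70,"tz":0,"gripper":-1},{"wx":0,"wy":0,"wz":0,"tx":0,"ty":-95,"tz":0,"gripper":-1},{"wx":0,"wy":0,"wz":0,"tx":0,"ty":-101,"tz":0,"gripper":-1},{"wx":0,"wy":0,"wz":0,"tx":0,"ty":-101,"tz":0,"gripper":-1}]'
python3 go.py .542 .2245 .091 5
```

```text
time_s: 18.48
tool_pos: [0.5523, 0.126, 0.202]
tool_rot: [-180.0, 0.1, 5.1]
force: [0.4, -0.6, -0.0]
grip_width: 0.0004
grasp_force: 0.0
time_s: 18.9
tool_pos: [0.5429, 0.2269, 0.2021]
tool_rot: [-179.9, 0.1, 5.3]
force: [0.5, 0.1, -0.6]
grip_width: 0.0004
grasp_force: 0.0
t [ -0.9   2.4 111.1] w [-0.06  0.13  0.33]
```

```bash
python3 -m creep '[{"wx":0,"wy":0,"wz":0,"tx":0,"ty":2,"tz":35,"gripper":-1},{"wx":0,"wy":0,"wz":0,"tx":0,"ty":2,"tz":75,"gripper":-1},{"wx":0,"wy":0,"wz":0,"tx":0,"ty":2,"tz":111,"gripper":-1},{"wx":0,"wy":0,"wz":0,"tx":-4,"ty":2,"tz":111,"gripper":-1},{"wx":0,"wy":0,"wz":0,"tx":-8,"ty":2,"tz":111,"gripper":-1}]'
python3 -m creep '[{"wx":0,"wy":0,"wz":0,"tx":-4,"ty":0,"tz":0,"gripper":-1},{"wx":0,"wy":0,"wz":0,"tx":-8,"ty":0,"tz":0,"gripper":-1},{"wx":0,"wy":0,"wz":0,"tx":-12,"ty":0,"tz":0,"gripper":-1},{"wx":0,"wy":0,"wz":0,"tx":-16,"ty":0,"tz":0,"gripper":-1},{"wx":0,"wy":0,"wz":0,"tx":-20,"ty":0,"tz":0,"gripper":-1}]'
```

```text
time_s: 19.32
tool_pos: [0.5354, 0.2187, 0.0903]
tool_rot: [179.9, 0.3, 4.9]
force: [0.5, -0.6, 1.0]
grip_width: 0.0002
grasp_force: 0.0
time_s: 19.73
tool_pos: [0.5208, 0.2209, 0.0956]
tool_rot: [-179.9, -0.6, 5.0]
force: [5.6, 1.3, 4.8]
grip_width: 0.0006
grasp_force: 2.8
```

```bash
python3 -m creep '[{"wx":0,"wy":0,"wz":0,"tx":-4,"ty":0,"tz":0,"gripper":-1},{"wx":0,"wy":0,"wz":0,"tx":-8,"ty":0,"tz":0,"gripper":-1},{"wx":0,"wy":0,"wz":0,"tx":-12,"ty":0,"tz":0,"gripper":-1},{"wx":0,"wy":0,"wz":0,"tx":-16,"ty":0,"tz":0,"gripper":-1}]'
```

```text
time_s: 20.07
tool_pos: [0.5022, 0.2192, 0.0939]
tool_rot: [-179.9, -0.2, 5.0]
force: [3.5, 1.4, 3.1]
grip_width: 0.0001
grasp_force: 1.9
```

```bash
python3 -m creep '[{"wx":0,"wy":0,"wz":0,"tx":-4,"ty":-0.5,"tz":0,"gripper":-1},{"wx":0,"wy":0,"wz":0,"tx":-8,"ty":-1,"tz":0,"gripper":-1},{"wx":0,"wy":0,"wz":0,"tx":-12,"ty":-1.5,"tz":0,"gripper":-1},{"wx":0,"wy":0,"wz":0,"tx":-16,"ty":-2,"tz":0,"gripper":-1},{"wx":0,"wy":0,"wz":0,"tx":-20,"ty":-2,"tz":0,"gripper":-1}]'
python3 -m creep '[{"wx":0,"wy":0,"wz":0,"tx":-4,"ty":0,"tz":0,"gripper":-1},{"wx":0,"wy":0,"wz":0,"tx":-8,"ty":0,"tz":0,"gripper":-1},{"wx":0,"wy":0,"wz":0,"tx":-12,"ty":0,"tz":0,"gripper":-1},{"wx":0,"wy":0,"wz":0,"tx":-16,"ty":0,"tz":0,"gripper":-1},{"wx":0,"wy":0,"wz":0,"tx":-20,"ty":0,"tz":0,"gripper":-1}]'
python3 -m creep '[{"wx":0,"wy":0,"wz":0,"tx":-4,"ty":0,"tz":0,"gripper":-1},{"wx":0,"wy":0,"wz":0,"tx":-8,"ty":0,"tz":0,"gripper":-1},{"wx":0,"wy":0,"wz":0,"tx":-12,"ty":0,"tz":0,"gripper":-1}]'
python3 arm.py
```

```text
time_s: 20.48
tool_pos: [0.4797, 0.2178, 0.0916]
tool_rot: [179.9, 0.1, 5.0]
force: [2.2, -0.5, -0.4]
grip_width: 0.0006
grasp_force: 0.9
time_s: 20.9
tool_pos: [0.4601, 0.2167, 0.092]
tool_rot: [180.0, 0.0, 5.0]
force: [1.0, -1.0, 0.1]
grip_width: 0.0005
grasp_force: 0.7
time_s: 21.15
tool_pos: [0.448, 0.2156, 0.0921]
tool_rot: [180.0, 0.1, 5.0]
force: [0.1, 0.6, 0.6]
grip_width: 0.0006
grasp_force: 0.2
scene dark at lever 222 [0.423  0.1904 0.0546] [0.4582 0.2186 0.1494] [0.4893 0.2385 0.1998]
 bar down 226 [[0.522277316919578, 0.14547946406315115, 0.04889865215355731], [0.5466809840511462, 0.16022605247289895, 0.07481682830797073], [0.5604091509172435, 0.16832262750654786, 0.08608684160763327]]
side dark at lever 97 [0.4049 0.2054 0.0639] [0.4338 0.2216 0.1398] [0.4687 0.2399 0.1998]
 bar down 0
```

```bash
python3 -m creep '[{"wx":0,"wy":0,"wz":0,"tx":-4,"ty":0,"tz":0,"gripper":-1},{"wx":0,"wy":0,"wz":0,"tx":-8,"ty":0,"tz":0,"gripper":-1},{"wx":0,"wy":0,"wz":0,"tx":-10,"ty":0,"tz":0,"gripper":-1},{"wx":0,"wy":0,"wz":0,"tx":-10,"ty":0,"tz":0,"gripper":-1},{"wx":0,"wy":0,"wz":0,"tx":-10,"ty":0,"tz":0,"gripper":-1}]'
python3 arm.py
```

```text
time_s: 21.67
tool_pos: [0.4389, 0.2148, 0.0922]
tool_rot: [180.0, -0.0, 5.0]
force: [-0.4, 0.5, -0.1]
grip_width: 0.0007
grasp_force: 0.0
scene dark at lever 247 [0.3799 0.193  0.0574] [0.448  0.2164 0.1458] [0.4872 0.2386 0.1999]
 bar down 221 [[0.523882421197944, 0.146089496284125, 0.0491214052811763], [0.5478832444490103, 0.1602257886557056, 0.07580116815172565], [0.5608683611714452, 0.1681633764507224, 0.08591420360368143]]
side dark at lever 83 [0.3744 0.2037 0.0619] [0.3867 0.2173 0.0746] [0.4361 0.2293 0.1681]
 bar down 22 [[0.5423738148755682, 0.1470931597079854, 0.06587307905165676], [0.549614383585479, 0.16310637880062984, 0.07567829084704045], [0.5542804761709572, 0.16766591553669105, 0.08443702553040387]]
```

The ball is level again at (0.38,0.217,0.072), so the arm has snapped up. I'll lift clear and verify.

```bash
python3 -m creep '[{"wx":0,"wy":0,"wz":0,"tx":2,"ty":0,"tz":-30,"gripper":-1},{"wx":0,"wy":0,"wz":0,"tx":2,"ty":0,"tz":-65,"gripper":-1},{"wx":0,"wy":0,"wz":0,"tx":2,"ty":0,"tz":-100,"gripper":-1},{"wx":0,"wy":0,"wz":0,"tx":2,"ty":0,"tz":-135,"gripper":-1},{"wx":0,"wy":0,"wz":0,"tx":2,"ty":0,"tz":-160,"gripper":-1}]'
python3 -m creep '[{"wx":0,"wy":0,"wz":0,"tx":0,"ty":0,"tz":0,"gripper":-1},{"wx":0,"wy":0,"wz":0,"tx":0,"ty":0,"tz":0,"gripper":-1}]'
python3 - <<'E'
from h import *
np.set_printoptions(precision=4,suppress=True)
W,u,v,p=wcloud()
a=p.copy();s=cv2.resize(optics.read_camera("scene")[0][170:350,270:510],(640,480))
cv2.imwrite("pics/end.png",cv2.resize(np.hstack([a,s]),(800,300))[:,:,::-1])
for nm,X in (("wrist",W),("scene",cloud("scene")[0]),("side",cloud("side")[0])):
    T=X[(abs(X[:,0]-.545)<.03)&(X[:,1]<.2)&(X[:,1]>-.08)&(X[:,2]>.074)&(X[:,2]<.095)];print(nm,len(T),np.percentile(T[:,1],[1,99,100]),T[:,2].max())
    A=X[(X[:,0]>.42)&(X[:,0]<.5)&(X[:,1]>.14)&(X[:,1]<.18)&(X[:,2]>.14)&(X[:,2]<.17)];print(" arm top",len(A),A.min(0),A.max(0))
E
```

```text
time_s: 22.18
tool_pos: [0.4418, 0.2156, 0.2554]
tool_rot: [-180.0, -0.2, 5.0]
force: [-0.4, -0.3, -0.4]
grip_width: 0.0004
grasp_force: 0.0
time_s: 22.35
tool_pos: [0.442, 0.2154, 0.2535]
tool_rot: [-180.0, -0.2, 5.0]
force: [0.1, 0.1, -0.9]
grip_width: 0.0003
grasp_force: 0.0
wrist 6812 [-0.0314  0.165   0.1676] 0.08539653493781996
 arm top 402 [0.4356 0.1569 0.1401] [0.4702 0.1666 0.1575]
scene 913 [-0.0299  0.1662  0.1692] 0.09032564303553141
 arm top 59 [0.4338 0.1564 0.1402] [0.4696 0.1691 0.159 ]
side 567 [-0.0335  0.1652  0.1659] 0.08963750551127764
 arm top 75 [0.4345 0.1554 0.14  ] [0.4666 0.1672 0.1592]
```

View pics/end.png

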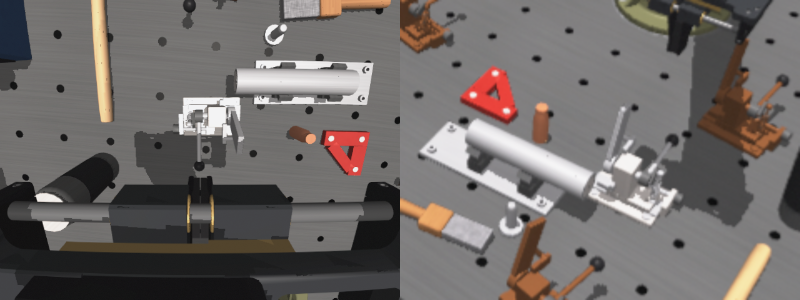

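The picture shows the bar raised (right half, 620,130), the lever level to +y (left half, 200,150), and the tube in both supports with its front end at the stop plane. The bystanders have not moved and the robot is clear.

```bash
python3 -c "
from cell import env
print(env.sign_off())"
```

```text
the job is handed in; nothing more can be done
None
```

I handed the job in at about 22 s, with no verdict shown: the stop arm is up again and the tube rests in both supports at the stop plane after an estimated 5–6 N press, though my first push came down on top of the arm at about 21 N before I corrected the height, and I did not measure whether the foot shifted.

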